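# Gather one radio's parts into the repair tray

### The job

Gather the four parts with a yellow paint dab into the wooden tray, each lying flat in the bay cut for it: the loudspeaker in the large round recess, the knob in the small round one, the transformer in the nearly square one and the battery box in the long one. Set each part down in its bay rather than dropping it, and leave the loudspeaker and knob with a blue dab where they are: they belong to another customer.

Things in the scene. Friction and masses are not known exactly. Their poses are not given: they have to be found in the camera images.
- speaker: Loudspeaker lying cone down, round: steel rim 60 mm across and 6 mm high, sloping in to 44 mm at 18 mm height; on that the dark steel magnet, 42 mm across, from 18 to 34 mm height, with a yellow paint dab (27 mm) on its top. Origin: centre of its underside, z up; the whole is 34 mm high. About 150 g.
- knob: Black fluted radio knob standing on its skirt: skirt 40 mm across and 6 mm high, body 32 mm across (about 34 over the flutes) from 6 to 30 mm height, with a yellow paint dab (23 mm) on its top. Origin: centre of its underside, z up. About 35 g.
- transformer: Small mains transformer: steel foot 52 (x) x 42 (y) x 3 mm, dark laminated core 50 (x) x 22 (y) mm up to 40 mm height, through a copper coil 28 (x) x 36 (y) mm from 7 to 33 mm height; yellow paint dab 32 x 17 mm on top of the core. The two ends of the core (faces +x and -x, 50 mm apart, clear of the coil) are its best grip. Origin: centre of its underside, z up. About 250 g.
- battery_box: Closed black plastic battery box, 76 (x) x 36 (y) x 28 (z) mm, two thin grey stripes and a yellow paint dab 36 x 22 mm on top. Origin: centre of its underside, z up. About 80 g.
- speaker_bay: Green bay with the large round recess, 78 mm across, for the loudspeaker. Fixed insert, 112 (its x) x 96 (its y) x 12 mm, one of four side by side along y, 97 mm apart, in any order, in a low wooden tray (rim 18 mm above the bench). Origin: centre of its underside, 6 mm above the bench, z up. Recess centred, black-lined, 9 mm deep: its floor is 3 mm and its lip 12 mm above the origin.
- knob_bay: White bay with the small round recess, 58 mm across, for the knob. Fixed insert, 112 (its x) x 96 (its y) x 12 mm, one of four side by side along y, 97 mm apart, in any order, in a low wooden tray (rim 18 mm above the bench). Origin: centre of its underside, 6 mm above the bench, z up. Recess centred, black-lined, 9 mm deep: its floor is 3 mm and its lip 12 mm above the origin.
- transformer_bay: Orange bay with the nearly square recess, 70 (x) x 60 (y) mm, for the transformer. Fixed insert, 112 (its x) x 96 (its y) x 12 mm, one of four side by side along y, 97 mm apart, in any order, in a low wooden tray (rim 18 mm above the bench). Origin: centre of its underside, 6 mm above the bench, z up. Recess centred, black-lined, 9 mm deep: its floor is 3 mm and its lip 12 mm above the origin.
- battery_bay: Light grey bay with the long recess, 94 (x) x 54 (y) mm, for the battery box. Fixed insert, 112 (its x) x 96 (its y) x 12 mm, one of four side by side along y, 97 mm apart, in any order, in a low wooden tray (rim 18 mm above the bench). Origin: centre of its underside, 6 mm above the bench, z up. Recess centred, black-lined, 9 mm deep: its floor is 3 mm and its lip 12 mm above the origin.
- other_speaker: Loudspeaker lying cone down, round: steel rim 60 mm across and 6 mm high, sloping in to 44 mm at 18 mm height; on that the dark steel magnet, 42 mm across, from 18 to 34 mm height, with a blue paint dab (27 mm) on its top. Origin: centre of its underside, z up; the whole is 34 mm high. Another customer's, must stay where it is.
- other_knob: Black fluted radio knob standing on its skirt: skirt 40 mm across and 6 mm high, body 32 mm across (about 34 over the flutes) from 6 to 30 mm height, with a blue paint dab (23 mm) on its top. Origin: centre of its underside, z up. Another customer's, must stay where it is.
Mind the look-alikes: they are no part of the job. What is shaped like the speaker but green is not meant. Leave any green look-alike of the transformer alone.

How it is judged:
By the outcome, as a careful person would: the job done as asked, in the order asked, and still so for the second after the job is handed in, with the robot touching nothing.
It also fails if it takes over 99 s, if anything falls off the work surface, if the arm or the gripper's body presses on something with over 40 N, if the wrist force passes 120 N, or if a joint passes its speed limit or range.

### The arm

A 7-joint arm with a two-finger parallel gripper is mounted at the origin on the work surface. World frame = base frame: x ahead of the robot, y to its left, z up, the work surface at z = 0. Lengths are in m, angles in rad, forces in N, time in s.
With the tool pointing down it reaches from about 0.425 to 0.875 m from the base axis. Payload 9.9 kg.
Tool frame: the origin (TCP) lies at the very end of the fingers, on their centre line; the grasp point (between the pads) lies 19 mm behind it; z points along the fingers, y is the line along which they close (so a half turn about z gives the same grasp; the last joint's range is limited). The gripper opens to 85 mm and grips with 20 to 120 N. Pads are 22 mm wide; open, the fingers measure 114 mm over their backs; the gripper's body (76 mm by 85 mm) begins 54 mm behind the grasp point. The pads swing forward as they close: fully open they stand 13 mm farther back than shut.
Start: joints at [-1.276, 0.576, 0.025, 1.437, -0.015, 1.129, -0.057], TCP at [0.25, 0.627, 0.202] pointing down, gripper open.
Joint ranges: [-2.76, 2.76], [-0.34, 2.15], [-1.52, 1.57], [0.19, 2.46], [-1.09, 4.23], [0.17, 1.99], [-2.82, 2.82]. Speed limits (rad/s): [2.22, 2.22, 3.01, 3.01, 3.14, 3.14, 3.14].

### API

Orientations are given as a rotation vector (axis times angle).
In Python, from workcell import ctrl gives the robot as it stands. The module is installed in compiled form; this text tells all that it offers.
- The arm moves only by the tool arm_command, never from a script. Its argument "motion" is a list of rows, each an object of numbers: "hand": the finger opening in cm, from 0 to 8.54; "x", "y", "z": the shift along the world's x, y, z in cm; "wx", "wy", "wz": the turn, a rotation vector about the world's x, y, z in rad. A call has 1 to 20 rows; each row is the pose to reach, as a shift and turn from the pose commanded when the call began; what a row does not reach only later rows make up. A row lasts 1/10 s, in which the tool goes at most 50 mm and 8.59 degrees, less where a joint would pass 70% of its speed; a pose out of reach is approached as far as the arm can. A call with a gripper value outside its range is refused whole. The fingers move at their own pace and stop on an object; the grip force is fixed at half the most. Time passes only in rows, so rows that repeat a pose let the fingers close. It gives the time, the measured TCP pose, the force, the opening and the grip force at its end, in the units of the state.
- ctrl.sense(): the state, without advancing time (a new reading comes with each control period).
- ctrl.get_image(name): name is "scene" or "side" or "wrist"; returns the picture (420x560x3 uint8, blue, green, red); there is no depth.
- ctrl.get_calibration(name): a dict with "K" (3x3 intrinsics, pixels), "dist_coeffs" ([k1, k2, p1, p2, k3] as OpenCV has them; the pictures are not rectified), "origin" and "attitude" of the camera in the world; the wrist camera has in their place "hand_eye" (4x4, takes a point from camera to tool coordinates, whose origin is the TCP and whose axes are the flange's). Camera axes: x right, y down, z forward; pixel columns grow to the right and rows downward; lengths in m; the calibration is good to about 2 mm. A picture is of the moment at which its call begins: read the wrist's pose just before it. get_calibration takes no time and is no camera call.
- ctrl.sign_off(): hands the job in; it is judged then, once.
The state is a dict: "t": time; "joint_pos": joint angles; "qvel": joint speeds; "joint_torque": joint torques, N m; "eef_pos": TCP position; "ee_rot": TCP orientation; "force": force on the tool from outside, world axes, zero at the start; "torque": the same for the moment, N m; "grip_width": finger opening in m; "finger_force": force on a finger pad.
Only numpy, scipy, OpenCV 4.12 (cv2) and the standard library are available. Lean on these libraries where they do the work, as an engineer would, in place of code of your own. Each camera call takes 0.05 s, during which the arm holds its last target. There are 200 camera calls.

## Working session

There is one attempt and no reset: what is moved stays moved. The work goes in short steps, Python scripts to look and compute and a tool call to move; the robot and the scene stay as the last step left them, time stands still between calls to the robot, and variables do not carry over. Pictures are saved under pics/ and viewed, at most 14 in all, crops included, and the job is handed in when it is done.

Besides the shell and the picture viewer there is one more tool, called as name([rows], argument=value, ...), one row to a line, values as JSON. arm_command: Moves the arm, as the interface text tells. Its arguments: {"type":"object","properties":{"motion":{"type":"array"}},"required":["motion"]}

```bash
mkdir -p pics
python3 - <<'E'
from workcell import ctrl
import cv2
s=ctrl.sense();print({k:s[k] for k in('t','eef_pos','ee_rot','grip_width','force')})
for n in('scene','side','wrist'):
    cv2.imwrite(f'pics/{n}0.png',ctrl.get_image(n))
    print(n,ctrl.get_calibration(n))
E
```

```text
{'t': 0.0, 'eef_pos': array([0.24945093, 0.62666014, 0.20164251]), 'ee_rot': array([-5.91417148e-01, -3.08522544e+00,  2.61056353e-03]), 'grip_width': 0.08550414186240148, 'force': array([ 0.71649821,  0.22069295, -0.40926022])}
scene {'K': array([[466.0699708 ,   0.        , 274.4376756 ],
       [  0.        , 466.0699708 , 197.97757377],
       [  0.        ,   0.        ,   1.        ]]), 'dist_coeffs': array([-0.07989147,  0.        ,  0.        ,  0.        ,  0.        ]), 'origin': array([0.9602731 , 0.46293453, 0.72993144]), 'attitude': array([-1.07281287, -2.44810584,  0.99072248])}
side {'K': array([[408.00402633,   0.        , 273.46183398],
       [  0.        , 408.00402633, 210.43885701],
       [  0.        ,   0.        ,   1.        ]]), 'dist_coeffs': array([-0.05479128,  0.        ,  0.        ,  0.        ,  0.        ]), 'origin': array([ 0.07313274, -0.52420197,  0.72542317]), 'attitude': array([-2.24449004,  0.83627905, -0.33120261])}
wrist {'K': array([[290.92423206,   0.        , 284.21503486],
       [  0.        , 290.92423206, 209.27604068],
       [  0.        ,   0.        ,   1.        ]]), 'dist_coeffs': array([-0.0433917,  0.       ,  0.       ,  0.       ,  0.       ]), 'hand_eye': array([[ 5.08419455e-04, -9.57872821e-01, -2.87192271e-01,
         7.28273550e-02],
       [ 9.99999870e-01,  5.01347550e-04,  9.81648877e-05,
        -4.84811264e-05],
       [ 4.99536635e-05, -2.87192283e-01,  9.57872951e-01,
        -1.71658657e-01],
       [ 0.00000000e+00,  0.00000000e+00,  0.00000000e+00,
         1.00000000e+00]])}
```

View pics/scene0.png

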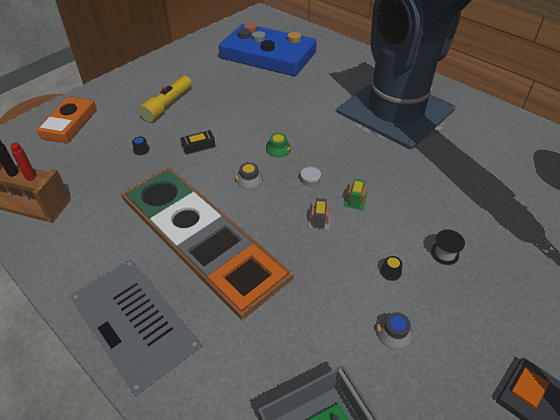

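View pics/side0.png

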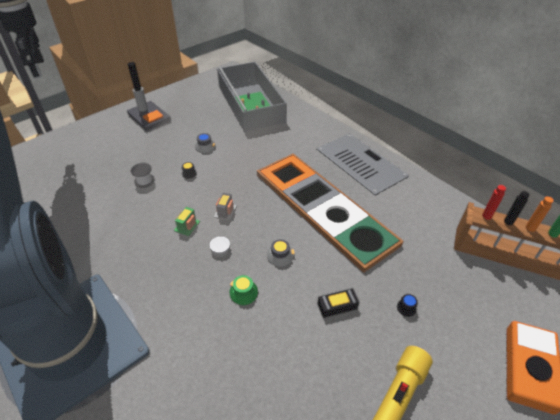

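Scene view: yellow-dab speaker at (249,172), with a green look-alike at (278,143). Transformer at (320,210), green look-alike at (357,190). Yellow knob at (393,264), battery box at (198,141). Blue knob at (140,145) and blue speaker at (398,326) must stay. Bays: green (158,193), white (186,216), grey (215,247), orange (247,276). In the side view the same parts are at: speaker (281,248), transformer (225,205), knob (189,169), box (340,299).

Next I'll measure the dabs and bays in both views and make one enlarged crop to confirm.

```bash
cat > h.py <<'E'
import cv2, numpy as np
from scipy.spatial.transform import Rotation as R
from workcell import ctrl
def cam(n,s=None):
    c=ctrl.get_calibration(n)
    if n=='wrist':
        T=c['hand_eye'];Rt=R.from_rotvec(s['ee_rot']).as_matrix()
        return c['K'],c['dist_coeffs'],s['eef_pos']+Rt@T[:3,3],Rt@T[:3,:3]
    return c['K'],c['dist_coeffs'],c['origin'],R.from_rotvec(c['attitude']).as_matrix()
def rays(C,px):
    u=cv2.undistortPoints(np.float64(px).reshape(-1,1,2),C[0],C[1])[:,0]
    return np.c_[u,np.ones(len(u))]@C[3].T
def plane(C,px,z):
    d=rays(C,px);return C[2]+d*((z-C[2][2])/d[:,2])[:,None]
def tri(C1,p1,C2,p2):
    d1=rays(C1,[p1])[0];d2=rays(C2,[p2])[0]
    t=np.linalg.lstsq(np.c_[d1,-d2],C2[2]-C1[2],rcond=None)[0]
    a=C1[2]+t[0]*d1;b=C2[2]+t[1]*d2;return (a+b)/2,np.linalg.norm(a-b)
def mask(im,lo,hi):return cv2.inRange(cv2.cvtColor(im,cv2.COLOR_BGR2HSV),lo,hi)
YEL=((20,110,90),(34,255,255))
def near(m,px,r=14):
    """contour of the biggest blob of m whose centre is within r of px"""
    cs=cv2.findContours(m,cv2.RETR_EXTERNAL,cv2.CHAIN_APPROX_NONE)[0];best=None
    for c in cs:
        if len(c)>5 and np.linalg.norm(c[:,0].mean(0)-px)<r and(best is None or cv2.contourArea(c)>cv2.contourArea(best)):best=c
    return best
def cen(c):
    M=cv2.moments(c);return np.array([M['m10'],M['m01']])/M['m00']
def rect(P):
    (c,(w,h),a)=cv2.minAreaRect(np.float32(P[:,:2]*1000))
    if w<h:w,h,a=h,w,a+90
    return np.round(c,1),round(w,1),round(h,1),round((a+90)%180-90,1)
E
cat > m.py <<'E'
from h import *
A=cam('scene');B=cam('side');a=cv2.imread('pics/scene0.png');b=cv2.imread('pics/side0.png')
for n,h,p,q in(('speaker',.034,(249,170),(281,248)),('knob',.03,(393,262),(189,167)),('transf',.04,(322,208),(224,203)),('box',.028,(200,139),(340,299))):
    c=near(mask(a,*YEL),p);d=near(mask(b,*YEL),q)
    if c is None or d is None:print(n,c is None,d is None);continue
    X,g=tri(A,cen(c),B,cen(d))
    print(n,cen(c).round(1),cen(d).round(1),'tri',(X*1000).round(1),'gap',round(g*1000,1))
    for C,k in((A,c),(B,d)):print('   ',rect(plane(C,k[:,0]+0.,h)))
for n,p,q in(('sp_bay',(158,193),(367,238)),('kn_bay',(186,217),(337,214)),('bat_bay',(215,247),(313,191)),('tr_bay',(247,277),(289,172))):
    dk=lambda im:mask(im,(0,0,0),(180,255,62))
    for C,im,x in((A,a,p),(B,b,q)):
        c=near(dk(im),x);
        print(n,None if c is None else rect(plane(C,c[:,0]+0.,.018)))
cv2.imwrite('pics/crop0.png',np.vstack([cv2.resize(a[125:285,120:420],None,fx=2.6,fy=1.8,interpolation=3),cv2.resize(b[130:320,150:450],(780,300),interpolation=3)]))
E
python3 m.py
```

```text
speaker [248.3 167.9] [279.8 245.7] tri [ 448.2 -101.7   34.9] gap 1.4
    (array([ 446.8, -101.6]), 26.5, 24.4, 44.7)
    (array([ 449.8, -101.4]), 26.2, 25.3, -41.0)
knob [393.1 262.3] [187.4 165.5] tri [446.6 273.2  29.3] gap 3.1
    (array([446. , 274.5]), 23.0, 20.4, -47.9)
    (array([447.2, 270.5]), 25.0, 21.0, -41.4)
transf [320.3 206.8] [223.5 199.6] tri [436.9  91.9  40.4] gap 2.4
    (array([435.4,  92.1]), 33.7, 17.2, 34.5)
    (array([437.9,  91.4]), 30.6, 15.3, 34.2)
box [196.7 137.2] [338.4 298.8] tri [ 449.7 -275.6   28.9] gap 0.5
    (array([ 448.5, -276.2]), 36.7, 23.3, -25.4)
    (array([ 450.7, -275.4]), 40.5, 26.3, -25.7)
sp_bay (array([ 623.1, -200. ]), 75.5, 66.2, -47.6)
sp_bay (array([ 618.3, -205. ]), 70.8, 65.3, -41.2)
kn_bay (array([ 629.7, -102.2]), 51.2, 44.9, -11.0)
kn_bay (array([ 623.8, -108.6]), 45.5, 36.4, -41.1)
bat_bay (array([634.3,  -6.2]), 92.1, 48.7, -3.8)
bat_bay (array([631.9, -13.1]), 84.3, 44.1, -4.1)
tr_bay (array([643.2,  90.8]), 64.9, 53.4, -3.5)
tr_bay (array([637.9,  82.2]), 54.9, 42.2, -3.7)
```

View pics/crop0.png

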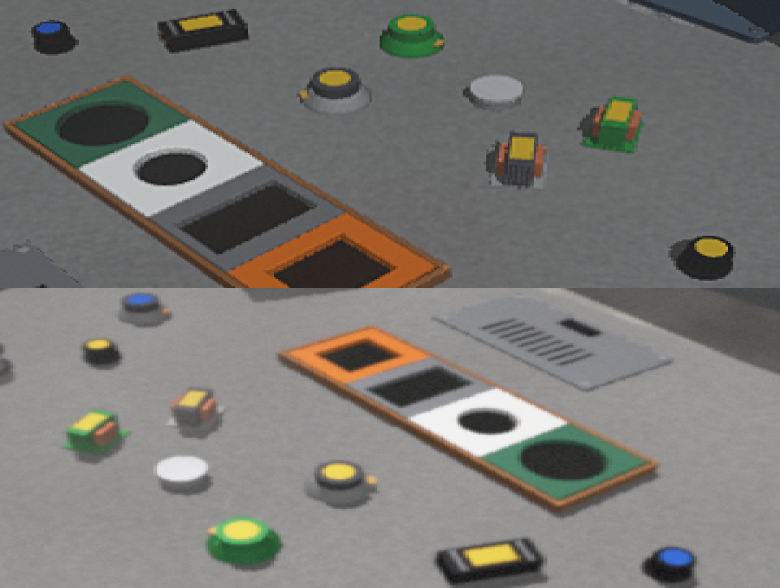

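The crop confirms the choice: grey speaker, transformer with grey core, black knob and black box, all with yellow dabs. The green ones are the look-alikes. All heights agree with the given ones to within 1 mm. The bay centres differ between the views, so I'll fit them from the coloured insert outlines.

```bash
cat > m2.py <<'E'
from h import *
A=cam('scene');B=cam('side');a=cv2.imread('pics/scene0.png');b=cv2.imread('pics/side0.png')
cols={'green':((45,60,40),(95,255,255)),'orange':((5,150,120),(19,255,255)),'white':((0,0,170),(180,50,255))}
for n,p,q in(('green',(158,193),(367,238)),('white',(186,217),(337,214)),('orange',(247,277),(289,172))):
    for C,im,x in((A,a,p),(B,b,q)):
        m=cv2.morphologyEx(mask(im,*cols[n]),cv2.MORPH_OPEN,np.ones((3,3)))
        c=near(m,x,20)
        print(n,None if c is None else rect(plane(C,cv2.convexHull(c)[:,0]+0.,.018)))
    # blue neighbours, green transformer for clearance
X,_=tri(A,(358,185),B,(186,216));print('green tr',X)
s=ctrl.sense();print('tool y',R.from_rotvec(s['ee_rot']).as_matrix().round(4).tolist(),s['eef_pos'])
E
python3 m2.py
```

```text
green (array([ 620.6, -203.2]), 112.4, 95.7, -4.1)
green (array([ 620.4, -205.3]), 109.6, 93.9, -4.0)
white (array([ 626.4, -106.3]), 110.5, 94.8, -4.2)
white (array([ 627. , -107.1]), 115.3, 100.8, -3.9)
orange (array([640.3,  88.5]), 113.2, 98.1, -3.8)
orange (array([640.4,  87.1]), 115.7, 97.0, -3.8)
green tr [0.33736102 0.10914854 0.03946037]
tool y [[-0.9291, 0.3697, -0.0004], [0.3697, 0.9291, -0.0012], [-0.0001, -0.0013, -1.0]] [0.24946446 0.62680501 0.20184771]
```

arm_command([
  {"x": 20,"y": -38,"hand": 8.5},
  {"x": 20,"y": -38},
  {"x": 20,"y": -38},
  {"x": 20,"y": -38},
  {"x": 20,"y": -38},
  {"x": 20,"y": -38},
  {"x": 20,"y": -38},
  {"x": 20,"y": -38},
  {"x": 20,"y": -38},
  {"x": 19.9,"y": -72.8,"z": -4,"wz": -0.494},
  {"x": 19.9,"y": -72.8,"z": -4,"wz": -0.494},
  {"x": 19.9,"y": -72.8,"z": -4,"wz": -0.494},
  {"x": 19.9,"y": -72.8,"z": -4,"wz": -0.494},
  {"x": 19.9,"y": -72.8,"z": -4,"wz": -0.494},
  {"x": 19.9,"y": -72.8,"z": -4,"wz": -0.494},
  {"x": 19.9,"y": -72.8,"z": -4,"wz": -0.494},
  {"x": 19.9,"y": -72.8,"z": -4,"wz": -0.494},
  {"x": 19.9,"y": -72.8,"z": -4,"wz": -0.494},
  {"x": 19.9,"y": -72.8,"z": -4,"wz": -0.494},
])

```text
invalid input at $.motion[0]: expected keys hand, x, y, z, wx, wy, wz
```

arm_command([
  {"hand": 8.5,"x": 20,"y": -38,"z": 0,"wx": 0,"wy": 0,"wz": 0},
  {"hand": 8.5,"x": 20,"y": -38,"z": 0,"wx": 0,"wy": 0,"wz": 0},
  {"hand": 8.5,"x": 20,"y": -38,"z": 0,"wx": 0,"wy": 0,"wz": 0},
  {"hand": 8.5,"x": 20,"y": -38,"z": 0,"wx": 0,"wy": 0,"wz": 0},
  {"hand": 8.5,"x": 20,"y": -38,"z": 0,"wx": 0,"wy": 0,"wz": 0},
  {"hand": 8.5,"x": 20,"y": -38,"z": 0,"wx": 0,"wy": 0,"wz": 0},
  {"hand": 8.5,"x": 20,"y": -38,"z": 0,"wx": 0,"wy": 0,"wz": 0},
  {"hand": 8.5,"x": 20,"y": -38,"z": 0,"wx": 0,"wy": 0,"wz": 0},
  {"hand": 8.5,"x": 20,"y": -38,"z": 0,"wx": 0,"wy": 0,"wz": 0},
  {"hand": 8.5,"x": 19.9,"y": -72.8,"z": -4,"wx": 0,"wy": 0,"wz": -0.494},
  {"hand": 8.5,"x": 19.9,"y": -72.8,"z": -4,"wx": 0,"wy": 0,"wz": -0.494},
  {"hand": 8.5,"x": 19.9,"y": -72.8,"z": -4,"wx": 0,"wy": 0,"wz": -0.494},
  {"hand": 8.5,"x": 19.9,"y": -72.8,"z": -4,"wx": 0,"wy": 0,"wz": -0.494},
  {"hand": 8.5,"x": 19.9,"y": -72.8,"z": -4,"wx": 0,"wy": 0,"wz": -0.494},
  {"hand": 8.5,"x": 19.9,"y": -72.8,"z": -4,"wx": 0,"wy": 0,"wz": -0.494},
  {"hand": 8.5,"x": 19.9,"y": -72.8,"z": -4,"wx": 0,"wy": 0,"wz": -0.494},
  {"hand": 8.5,"x": 19.9,"y": -72.8,"z": -4,"wx": 0,"wy": 0,"wz": -0.494},
  {"hand": 8.5,"x": 19.9,"y": -72.8,"z": -4,"wx": 0,"wy": 0,"wz": -0.494},
  {"hand": 8.5,"x": 19.9,"y": -72.8,"z": -4,"wx": 0,"wy": 0,"wz": -0.494},
  {"hand": 8.5,"x": 19.9,"y": -72.8,"z": -4,"wx": 0,"wy": 0,"wz": -0.494},
])

```text
t: 2.15
eef_pos: [0.4489, -0.0992, 0.1625]
ee_rot: [-1.324, -2.849, -0.001]
force: [0.4, 0.4, -0.4]
grip_width: 0.0846
finger_force: 0.0
```

```bash
cat > w.py <<'E'
from h import *
import sys
h=float(sys.argv[1]);s=ctrl.sense();C=cam('wrist',s);im=ctrl.get_image('wrist');cv2.imwrite(f'pics/{sys.argv[2]}.png',im)
Rt=R.from_rotvec(s['ee_rot']).as_matrix();print('t',s['t'],'tcp',s['eef_pos'].round(4),'yaw y',np.degrees(np.arctan2(Rt[1,1],Rt[0,1])).round(2),'tilt',Rt[:,2].round(4),'q',s['joint_pos'].round(2),'F',s['force'].round(1),'w',s['grip_width'])
for c in cv2.findContours(mask(im,*YEL),0,1)[0]:
    if cv2.contourArea(c)>150:print('yel',cen(c).round(),(plane(C,[cen(c)],h)*1000).round(1),rect(plane(C,c[:,0]+0.,h)))
E
python3 w.py .034 w1
```

```text
t 2.15 tcp [ 0.4489 -0.0992  0.1625] yaw y 40.15 tilt [ 0.e+00  5.e-04 -1.e+00] q [-0.11  0.32  0.3   2.05 -0.13  0.79  0.97] F [ 0.4  0.4 -0.4] w 0.08460901573717454
yel [120. 388.] [[ 453.3 -454.3   34. ]] (array([ 452.4, -450.5]), 77.8, 46.6, -77.7)
yel [ 24. 344.] [[ 317.2 -477.4   34. ]] (array([ 316.5, -477.6]), 68.6, 26.9, 83.9)
yel [200. 307.] [[ 461.7 -272.    34. ]] (array([ 464. , -271.9]), 30.2, 17.2, -77.5)
yel [284. 195.] [[ 449.8 -100.5   34. ]] (array([ 449.7, -100.4]), 26.2, 25.6, -49.8)
yel [177. 137.] [[ 328.3 -123.9   34. ]] (array([ 328.4, -124. ]), 26.8, 26.6, 82.7)
yel [524. 131.] [[594.5 111.7  34. ]] (array([602.7,  96.5]), 63.0, 48.1, 85.9)
yel [411.  32.] [[439.  96.  34.]] (array([439.1,  96. ]), 33.4, 18.1, 35.4)
```

arm_command([
  {"hand": 8.5,"x": 0,"y": 0,"z": -4,"wx": 0,"wy": 0,"wz": 0},
  {"hand": 8.5,"x": 0,"y": 0,"z": -8,"wx": 0,"wy": 0,"wz": 0},
  {"hand": 8.5,"x": 0,"y": 0,"z": -12,"wx": 0,"wy": 0,"wz": 0},
  {"hand": 8.5,"x": 0,"y": 0,"z": -14.5,"wx": 0,"wy": 0,"wz": 0},
  {"hand": 8.5,"x": 0,"y": 0,"z": -14.5,"wx": 0,"wy": 0,"wz": 0},
  {"hand": 2,"x": 0,"y": 0,"z": -14.5,"wx": 0,"wy": 0,"wz": 0},
  {"hand": 2,"x": 0,"y": 0,"z": -14.5,"wx": 0,"wy": 0,"wz": 0},
  {"hand": 2,"x": 0,"y": 0,"z": -14.5,"wx": 0,"wy": 0,"wz": 0},
  {"hand": 2,"x": 0,"y": 0,"z": -14.5,"wx": 0,"wy": 0,"wz": 0},
  {"hand": 2,"x": 0,"y": 0,"z": -14.5,"wx": 0,"wy": 0,"wz": 0},
  {"hand": 2,"x": 0,"y": 0,"z": -14.5,"wx": 0,"wy": 0,"wz": 0},
  {"hand": 2,"x": 0,"y": 0,"z": -14.5,"wx": 0,"wy": 0,"wz": 0},
  {"hand": 2,"x": 0,"y": 0,"z": -14.5,"wx": 0,"wy": 0,"wz": 0},
])

```text
t: 3.5
eef_pos: [0.4486, -0.1009, 0.0175]
ee_rot: [-1.328, -2.847, 0.0]
force: [0.9, 0.2, 0.7]
grip_width: 0.0201
finger_force: 0.0
```

The opening reads 20 mm with no grip force, so the speaker was missed. Checking a picture.

```bash
python3 w.py .034 w2; python3 -c "
from h import *
a=ctrl.get_image('scene');b=ctrl.get_image('side');cv2.imwrite('pics/c2.png',np.hstack([cv2.resize(a[90:230,190:330],(400,400)),cv2.resize(b[180:320,210:350],(400,400))]))"
```

```text
t 3.5 tcp [ 0.4486 -0.1009  0.0175] yaw y 39.99 tilt [-0. -0. -1.] q [-0.01  0.56  0.18  2.2  -0.25  0.4   1.08] F [0.9 0.2 0.7] w 0.020115932215234254
yel [285. 253.] [[ 449.4 -100.7   34. ]] (array([ 449.2, -101.3]), 27.5, 25.0, -61.6)
yel [ 84. 149.] [[ 328.2 -123.9   34. ]] (array([ 328.4, -124.2]), 27.4, 27.1, -61.9)
yel [121. 103.] [[331.5 -90.6  34. ]] (array([331.4, -90.7]), 11.7, 6.1, 14.1)
```

View pics/c2.png

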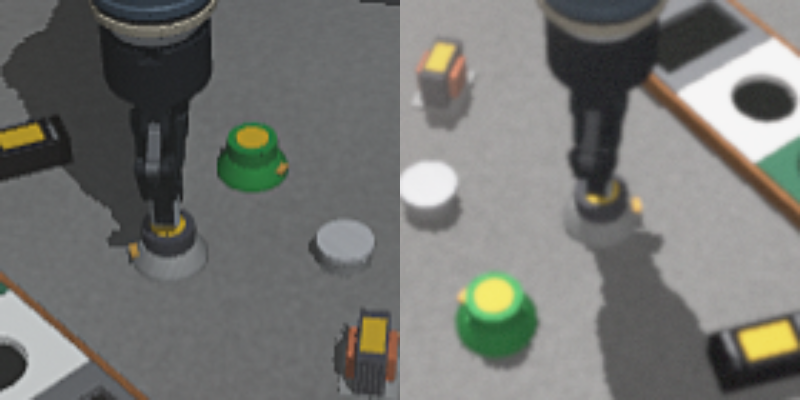

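The scene and side crops show the fingers closed above the magnet. The speaker still stands in place at scene (249,168), unmoved. I'll check where the tips really are in the wrist view.

```bash
python3 -c "
from h import *
T=ctrl.get_calibration('wrist')['hand_eye'];C=ctrl.get_calibration('wrist')
i=np.linalg.inv(T)
for z in(0,-.01,-.019,-.03):
  p=cv2.projectPoints(np.float64([[0,y,z] for y in(-.01,.01)])@i[:3,:3].T+i[:3,3],np.zeros(3),np.zeros(3),C['K'],C['dist_coeffs'])[0][:,0];print(z,p.round(0).tolist())
"
```

```text
0 [[268.0, 241.0], [300.0, 241.0]]
-0.01 [[267.0, 248.0], [300.0, 248.0]]
-0.019 [[267.0, 254.0], [301.0, 254.0]]
-0.03 [[265.0, 263.0], [302.0, 263.0]]
```

View pics/w2.png

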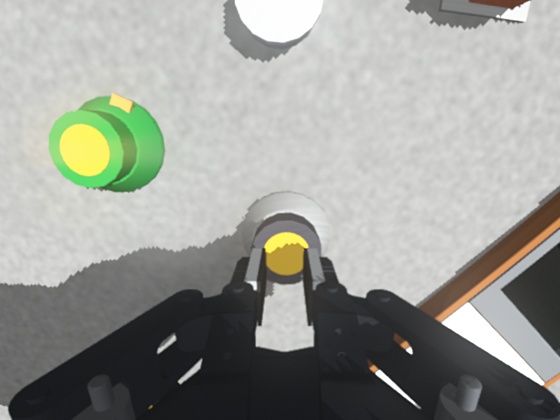

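The tips show at rows 248–255, just over the dab, so they end about 17 mm behind the stated TCP at this opening. I'll open, go 14 mm lower and close again. That puts the tips at about 20 mm, still above the cone.

arm_command([
  {"hand": 8.5,"x": 0,"y": 0,"z": 1,"wx": 0,"wy": 0,"wz": 0},
  {"hand": 8.5,"x": 0,"y": 0,"z": 1,"wx": 0,"wy": 0,"wz": 0},
  {"hand": 8.5,"x": 0,"y": 0,"z": 1,"wx": 0,"wy": 0,"wz": 0},
  {"hand": 8.5,"x": 0,"y": 0,"z": 1,"wx": 0,"wy": 0,"wz": 0},
  {"hand": 8.5,"x": 0,"y": 0,"z": 1,"wx": 0,"wy": 0,"wz": 0},
  {"hand": 8.5,"x": 0,"y": 0,"z": 1,"wx": 0,"wy": 0,"wz": 0},
  {"hand": 8.5,"x": 0,"y": 0,"z": 0,"wx": 0,"wy": 0,"wz": 0},
  {"hand": 8.5,"x": 0,"y": 0,"z": -0.7,"wx": 0,"wy": 0,"wz": 0},
  {"hand": 8.5,"x": 0,"y": 0,"z": -1.4,"wx": 0,"wy": 0,"wz": 0},
  {"hand": 8.5,"x": 0,"y": 0,"z": -1.4,"wx": 0,"wy": 0,"wz": 0},
])

```text
t: 4.65
eef_pos: [0.4478, -0.1008, 0.0023]
ee_rot: [-1.327, -2.845, 0.001]
force: [-0.2, 0.6, 0.4]
grip_width: 0.0849
finger_force: 0.0
```

```bash
python3 w.py .034 w3
```

```text
t 4.65 tcp [ 0.4478 -0.1008  0.0023] yaw y 39.99 tilt [-2.e-03  3.e-04 -1.e+00] q [ 0.01  0.59  0.17  2.21 -0.26  0.36  1.09] F [-0.2  0.6  0.4] w 0.08486146240979303
yel [123. 415.] [[ 438.2 -256.9   34. ]] (array([ 435.7, -257.6]), 23.7, 9.3, 43.3)
yel [287. 266.] [[ 449.8 -100.5   34. ]] (array([ 449.9, -100.9]), 27.4, 26.8, 40.1)
yel [ 66. 153.] [[ 328.1 -123.9   34. ]] (array([ 328.2, -124.3]), 27.5, 26.7, 38.9)
yel [107. 102.] [[332.3 -90.   34. ]] (array([332.3, -90.1]), 11.7, 5.9, 15.5)
```

View pics/w3.png

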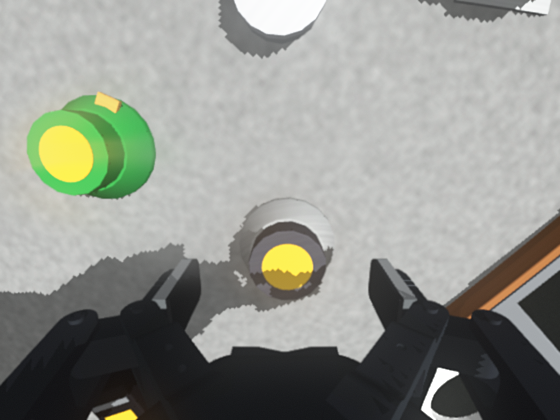

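Wrist view: the open pads, with tips near (198,262) and (372,260), straddle the speaker, whose dab is at (287,266). Closing now.

arm_command([
  {"hand": 2,"x": 0,"y": 0,"z": 0,"wx": 0,"wy": 0,"wz": 0},
  {"hand": 2,"x": 0,"y": 0,"z": 0,"wx": 0,"wy": 0,"wz": 0},
  {"hand": 2,"x": 0,"y": 0,"z": 0,"wx": 0,"wy": 0,"wz": 0},
  {"hand": 2,"x": 0,"y": 0,"z": 0,"wx": 0,"wy": 0,"wz": 0},
  {"hand": 2,"x": 0,"y": 0,"z": 0,"wx": 0,"wy": 0,"wz": 0},
  {"hand": 2,"x": 0,"y": 0,"z": 0,"wx": 0,"wy": 0,"wz": 0},
  {"hand": 2,"x": 0,"y": 0,"z": 0,"wx": 0,"wy": 0,"wz": 0},
])

```text
t: 5.4
eef_pos: [0.45, -0.1011, 0.0053]
ee_rot: [1.327, 2.844, 0.002]
force: [-2.3, 1.5, 29.4]
grip_width: 0.0203
finger_force: 14.6
```

```bash
python3 w.py .034 w4
```

```text
t 5.4 tcp [ 0.45   -0.1011  0.0053] yaw y 39.97 tilt [ 3.6e-03 -1.0e-04 -1.0e+00] q [ 0.    0.58  0.17  2.21 -0.26  0.37  1.09] F [-2.3  1.5 29.4] w 0.02026033699701948
yel [284. 261.] [[ 449.8 -100.5   34. ]] (array([ 450. , -100.9]), 27.1, 21.0, -50.6)
yel [ 66. 150.] [[ 328.1 -123.9   34. ]] (array([ 328.1, -124.1]), 27.6, 27.0, 39.5)
yel [107.  99.] [[332.3 -90.1  34. ]] (array([332.3, -90.3]), 11.5, 5.8, 15.3)
```

View pics/w4.png

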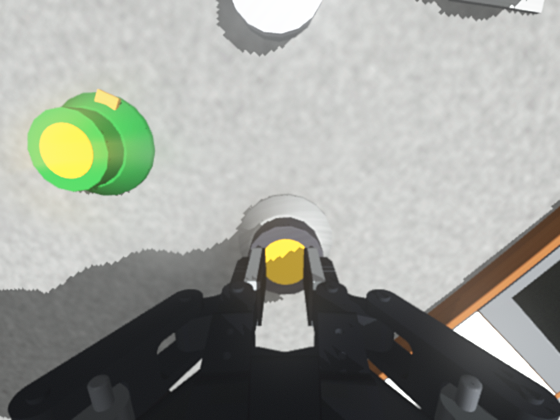

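At this depth the tips press on the magnet top (29 N up, no grip). So the tips end about 29 mm behind the reported TCP when nearly shut and about 41 mm when open, which matches the tip pixels. From here I'll use tip z = TCP z + 30 mm at about 40 mm opening. Opening, then going lower.

arm_command([
  {"hand": 8.5,"x": 0,"y": 0,"z": 0.5,"wx": 0,"wy": 0,"wz": 0},
  {"hand": 8.5,"x": 0,"y": 0,"z": 1,"wx": 0,"wy": 0,"wz": 0},
  {"hand": 8.5,"x": 0,"y": 0,"z": 1,"wx": 0,"wy": 0,"wz": 0},
  {"hand": 8.5,"x": 0,"y": 0,"z": 1,"wx": 0,"wy": 0,"wz": 0},
  {"hand": 8.5,"x": 0,"y": 0,"z": 1,"wx": 0,"wy": 0,"wz": 0},
  {"hand": 8.5,"x": 0,"y": 0,"z": 0.5,"wx": 0,"wy": 0,"wz": 0},
  {"hand": 8.5,"x": 0,"y": 0,"z": 0,"wx": 0,"wy": 0,"wz": 0},
  {"hand": 8.5,"x": 0,"y": 0,"z": -0.7,"wx": 0,"wy": 0,"wz": 0},
  {"hand": 8.5,"x": 0,"y": 0,"z": -1.3,"wx": 0,"wy": 0,"wz": 0},
  {"hand": 8.5,"x": 0,"y": 0,"z": -1.3,"wx": 0,"wy": 0,"wz": 0},
  {"hand": 2,"x": 0,"y": 0,"z": -1.3,"wx": 0,"wy": 0,"wz": 0},
  {"hand": 2,"x": 0,"y": 0,"z": -1.3,"wx": 0,"wy": 0,"wz": 0},
  {"hand": 2,"x": 0,"y": 0,"z": -1.3,"wx": 0,"wy": 0,"wz": 0},
  {"hand": 2,"x": 0,"y": 0,"z": -1.3,"wx": 0,"wy": 0,"wz": 0},
  {"hand": 2,"x": 0,"y": 0,"z": -1.3,"wx": 0,"wy": 0,"wz": 0},
  {"hand": 2,"x": 0,"y": 0,"z": -1.3,"wx": 0,"wy": 0,"wz": 0},
  {"hand": 2,"x": 0,"y": 0,"z": -1.3,"wx": 0,"wy": 0,"wz": 0},
])

```text
t: 7.15
eef_pos: [0.4488, -0.1009, -0.0089]
ee_rot: [1.328, 2.846, 0.001]
force: [-2.2, 0.2, 7.9]
grip_width: 0.0393
finger_force: 59.2
```

arm_command([
  {"hand": 2,"x": 0,"y": 0,"z": 1.5,"wx": 0,"wy": 0,"wz": 0},
  {"hand": 2,"x": 0,"y": 0,"z": 4,"wx": 0,"wy": 0,"wz": 0},
  {"hand": 2,"x": 0,"y": 0,"z": 7,"wx": 0,"wy": 0,"wz": 0},
  {"hand": 2,"x": 3,"y": -1.8,"z": 8,"wx": 0,"wy": 0,"wz": 0},
  {"hand": 2,"x": 6.5,"y": -4,"z": 8,"wx": 0,"wy": 0,"wz": 0},
  {"hand": 2,"x": 10,"y": -6,"z": 8,"wx": 0,"wy": 0,"wz": 0},
  {"hand": 2,"x": 13.5,"y": -8.1,"z": 8,"wx": 0,"wy": 0,"wz": 0},
  {"hand": 2,"x": 16,"y": -9.6,"z": 8,"wx": 0,"wy": 0,"wz": 0},
  {"hand": 2,"x": 17.1,"y": -10.3,"z": 7,"wx": 0,"wy": 0,"wz": 0},
  {"hand": 2,"x": 17.1,"y": -10.3,"z": 7,"wx": 0,"wy": 0,"wz": 0},
  {"hand": 2,"x": 17.1,"y": -10.3,"z": 7,"wx": 0,"wy": 0,"wz": 0},
])

```text
t: 8.25
eef_pos: [0.6179, -0.203, 0.0595]
ee_rot: [-1.327, -2.844, 0.0]
force: [-0.3, 0.2, -1.0]
grip_width: 0.0391
finger_force: 61.0
```

```bash
python3 w.py .1 w5; python3 -c "
from h import *
a=ctrl.get_image('scene');b=ctrl.get_image('side');cv2.imwrite('pics/c5.png',np.hstack([cv2.resize(a[100:290,90:280],(400,400)),cv2.resize(b[150:300,270:420],(400,400))]))"
```

```text
t 8.25 tcp [ 0.6179 -0.203   0.0595] yaw y 39.99 tilt [-0.0028  0.0011 -1.    ] q [ 0.1   0.7   0.24  1.67 -0.21  0.8   1.13] F [-0.3  0.2 -1. ] w 0.039100076386898684
yel [284. 275.] [[ 619. -204.  100.]] (array([ 619.3, -204.4]), 27.4, 26.8, 40.1)
yel [ 41. 154.] [[ 493.7 -229.3  100. ]] (array([ 493.9, -229.5]), 24.0, 15.3, -24.7)
```

View pics/c5.png

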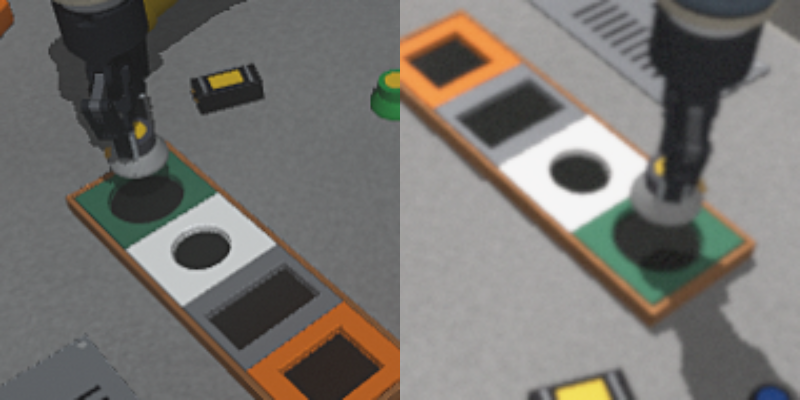

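The speaker hangs level over the green bay, with its dab at (619,-204) mm. Lowering it onto the recess floor and releasing.

arm_command([
  {"hand": 2,"x": 0.1,"y": 0,"z": -2.5,"wx": 0,"wy": 0,"wz": 0},
  {"hand": 2,"x": 0.1,"y": 0,"z": -4.5,"wx": 0,"wy": 0,"wz": 0},
  {"hand": 2,"x": 0.1,"y": 0,"z": -5.5,"wx": 0,"wy": 0,"wz": 0},
  {"hand": 2,"x": 0.1,"y": 0,"z": -5.8,"wx": 0,"wy": 0,"wz": 0},
  {"hand": 2,"x": 0.1,"y": 0,"z": -6,"wx": 0,"wy": 0,"wz": 0},
  {"hand": 2,"x": 0.1,"y": 0,"z": -6.1,"wx": 0,"wy": 0,"wz": 0},
  {"hand": 2,"x": 0.1,"y": 0,"z": -6.1,"wx": 0,"wy": 0,"wz": 0},
  {"hand": 2,"x": 0.1,"y": 0,"z": -6.1,"wx": 0,"wy": 0,"wz": 0},
])

```text
t: 9.2
eef_pos: [0.621, -0.204, 0.0003]
ee_rot: [1.327, 2.846, 0.0]
force: [-0.8, 0.2, 3.2]
grip_width: 0.0396
finger_force: 61.3
```

arm_command([
  {"hand": 6.5,"x": 0,"y": 0,"z": 0,"wx": 0,"wy": 0,"wz": 0},
  {"hand": 6.5,"x": 0,"y": 0,"z": 0,"wx": 0,"wy": 0,"wz": 0},
  {"hand": 6.5,"x": 0,"y": 0,"z": 0,"wx": 0,"wy": 0,"wz": 0},
  {"hand": 6.5,"x": 0,"y": 0,"z": 0,"wx": 0,"wy": 0,"wz": 0},
  {"hand": 6.5,"x": 0,"y": 0,"z": 3,"wx": 0,"wy": 0,"wz": 0},
  {"hand": 6.5,"x": 0,"y": 0,"z": 7,"wx": 0,"wy": 0,"wz": 0},
  {"hand": 6.5,"x": 0,"y": 0,"z": 10,"wx": 0,"wy": 0,"wz": 0},
  {"hand": 6.5,"x": -17.4,"y": 47.6,"z": 10,"wx": 0,"wy": 0,"wz": 0},
  {"hand": 6.5,"x": -17.4,"y": 47.6,"z": 10,"wx": 0,"wy": 0,"wz": 0},
  {"hand": 6.5,"x": -17.4,"y": 47.6,"z": 10,"wx": 0,"wy": 0,"wz": 0},
  {"hand": 6.5,"x": -17.4,"y": 47.6,"z": 10,"wx": 0,"wy": 0,"wz": 0},
  {"hand": 6.5,"x": -17.4,"y": 47.6,"z": 10,"wx": 0,"wy": 0,"wz": 0},
  {"hand": 6.5,"x": -17.4,"y": 47.6,"z": 10,"wx": 0,"wy": 0,"wz": 0},
  {"hand": 6.5,"x": -17.4,"y": 47.6,"z": 10,"wx": 0,"wy": 0,"wz": 0},
  {"hand": 6.5,"x": -17.4,"y": 47.6,"z": 10,"wx": 0,"wy": 0,"wz": 0},
  {"hand": 6.5,"x": -17.4,"y": 47.6,"z": 10,"wx": 0,"wy": 0,"wz": 0},
  {"hand": 6.5,"x": -17.4,"y": 47.6,"z": 10,"wx": 0,"wy": 0,"wz": 0},
  {"hand": 6.5,"x": -17.4,"y": 47.6,"z": 10,"wx": 0,"wy": 0,"wz": 0},
  {"hand": 6.5,"x": -17.4,"y": 47.6,"z": 10,"wx": 0,"wy": 0,"wz": 0},
  {"hand": 6.5,"x": -17.4,"y": 47.6,"z": 10,"wx": 0,"wy": 0,"wz": 0},
])

```text
t: 11.2
eef_pos: [0.4471, 0.2708, 0.0996]
ee_rot: [1.329, 2.846, -0.001]
force: [-0.0, -1.0, -0.2]
grip_width: 0.0651
finger_force: 0.0
```

```bash
python3 w.py .03 w6; python3 -c "
from h import *
A=cam('scene');B=cam('side');a=ctrl.get_image('scene');b=ctrl.get_image('side')
c=near(mask(a,*YEL),(159,190),20);d=near(mask(b,*YEL),(368,230),25)
for C,k in((A,c),(B,d)):
  if k is not None:print(rect(plane(C,k[:,0]+0.,.043)))
if c is not None and d is not None:print(tri(A,cen(c),B,cen(d)))"
```

```text
t 11.2 tcp [0.4471 0.2708 0.0996] yaw y 39.93 tilt [ 4.e-04 -8.e-04 -1.e+00] q [-0.84  0.5   0.3   1.97 -0.22  0.7   0.29] F [-0.  -1.  -0.2] w 0.065143118434409
yel [ 82. 267.] [[337.1 104.2  30. ]] (array([337. , 104.1]), 34.1, 18.4, 26.2)
yel [288. 208.] [[448.3 274.2  30. ]] (array([448.5, 273.8]), 23.4, 23.4, -50.0)
(array([ 619.3, -205.6]), 27.4, 25.7, 83.8)
(array([ 620. , -206.2]), 27.6, 24.4, 40.6)
(array([ 0.61961825, -0.20597891,  0.04298098]), np.float64(0.0006326066742650225))
```

The speaker is seated, with its dab at 43.0 mm as it should be. Knob at (448,274). Grasping it with the tips about 14 mm above the bench so they stay clear of the bay lip later.

arm_command([
  {"hand": 6.5,"x": 0.1,"y": 0.2,"z": -4,"wx": 0,"wy": 0,"wz": 0},
  {"hand": 6.5,"x": 0.1,"y": 0.2,"z": -8,"wx": 0,"wy": 0,"wz": 0},
  {"hand": 6.5,"x": 0.1,"y": 0.2,"z": -10.5,"wx": 0,"wy": 0,"wz": 0},
  {"hand": 6.5,"x": 0.1,"y": 0.2,"z": -11.4,"wx": 0,"wy": 0,"wz": 0},
  {"hand": 6.5,"x": 0.1,"y": 0.2,"z": -11.4,"wx": 0,"wy": 0,"wz": 0},
  {"hand": 1.5,"x": 0.1,"y": 0.2,"z": -11.4,"wx": 0,"wy": 0,"wz": 0},
  {"hand": 1.5,"x": 0.1,"y": 0.2,"z": -11.4,"wx": 0,"wy": 0,"wz": 0},
  {"hand": 1.5,"x": 0.1,"y": 0.2,"z": -11.4,"wx": 0,"wy": 0,"wz": 0},
  {"hand": 1.5,"x": 0.1,"y": 0.2,"z": -11.4,"wx": 0,"wy": 0,"wz": 0},
  {"hand": 1.5,"x": 0.1,"y": 0.2,"z": -11.4,"wx": 0,"wy": 0,"wz": 0},
  {"hand": 1.5,"x": 0.1,"y": 0.2,"z": -11.4,"wx": 0,"wy": 0,"wz": 0},
  {"hand": 1.5,"x": 0.1,"y": 0.2,"z": -11.4,"wx": 0,"wy": 0,"wz": 0},
])

```text
t: 12.55
eef_pos: [0.4485, 0.2745, -0.0128]
ee_rot: [1.328, 2.846, 0.004]
force: [-0.6, 0.4, 7.8]
grip_width: 0.0294
finger_force: 58.6
```

arm_command([
  {"hand": 1.5,"x": 0,"y": 0,"z": 2,"wx": 0,"wy": 0,"wz": 0},
  {"hand": 1.5,"x": 0,"y": 0,"z": 5,"wx": 0,"wy": 0,"wz": 0},
  {"hand": 1.5,"x": 0.8,"y": -2,"z": 7,"wx": 0,"wy": 0,"wz": 0},
  {"hand": 1.5,"x": 2.6,"y": -5.5,"z": 7,"wx": 0,"wy": 0,"wz": 0},
  {"hand": 1.5,"x": 4.5,"y": -9.5,"z": 7,"wx": 0,"wy": 0,"wz": 0},
  {"hand": 1.5,"x": 6.4,"y": -13.5,"z": 7,"wx": 0,"wy": 0,"wz": 0},
  {"hand": 1.5,"x": 8.3,"y": -17.5,"z": 7,"wx": 0,"wy": 0,"wz": 0},
  {"hand": 1.5,"x": 10.2,"y": -21.5,"z": 7,"wx": 0,"wy": 0,"wz": 0},
  {"hand": 1.5,"x": 12,"y": -25.5,"z": 7,"wx": 0,"wy": 0,"wz": 0},
  {"hand": 1.5,"x": 13.9,"y": -29.5,"z": 7,"wx": 0,"wy": 0,"wz": 0},
  {"hand": 1.5,"x": 15.8,"y": -33.5,"z": 7,"wx": 0,"wy": 0,"wz": 0},
  {"hand": 1.5,"x": 17.2,"y": -36.7,"z": 7,"wx": 0,"wy": 0,"wz": 0},
  {"hand": 1.5,"x": 17.9,"y": -38.1,"z": 6,"wx": 0,"wy": 0,"wz": 0},
  {"hand": 1.5,"x": 17.9,"y": -38.1,"z": 5,"wx": 0,"wy": 0,"wz": 0},
  {"hand": 1.5,"x": 17.9,"y": -38.1,"z": 5,"wx": 0,"wy": 0,"wz": 0},
  {"hand": 1.5,"x": 17.9,"y": -38.1,"z": 5,"wx": 0,"wy": 0,"wz": 0},
])

```text
t: 14.15
eef_pos: [0.6259, -0.1044, 0.0352]
ee_rot: [-1.324, -2.847, -0.001]
force: [0.9, 1.0, -0.0]
grip_width: 0.0295
finger_force: 59.3
```

```bash
python3 w.py .078 w7
```

```text
t 14.15 tcp [ 0.6259 -0.1044  0.0352] yaw y 40.13 tilt [-0.0014  0.0013 -1.    ] q [-0.03  0.7   0.2   1.73 -0.2   0.73  0.97] F [ 0.9  1.  -0. ] w 0.029452562685588334
yel [284. 274.] [[ 625.8 -104.1   78. ]] (array([ 626.1, -104.2]), 22.9, 22.5, -49.8)
```

arm_command([
  {"hand": 1.5,"x": 0,"y": 0,"z": -1,"wx": 0,"wy": 0,"wz": 0},
  {"hand": 1.5,"x": 0,"y": 0,"z": -2.2,"wx": 0,"wy": 0,"wz": 0},
  {"hand": 1.5,"x": 0,"y": 0,"z": -3.2,"wx": 0,"wy": 0,"wz": 0},
  {"hand": 1.5,"x": 0,"y": 0,"z": -3.6,"wx": 0,"wy": 0,"wz": 0},
  {"hand": 1.5,"x": 0,"y": 0,"z": -3.8,"wx": 0,"wy": 0,"wz": 0},
  {"hand": 1.5,"x": 0,"y": 0,"z": -3.9,"wx": 0,"wy": 0,"wz": 0},
  {"hand": 1.5,"x": 0,"y": 0,"z": -3.9,"wx": 0,"wy": 0,"wz": 0},
  {"hand": 1.5,"x": 0,"y": 0,"z": -3.9,"wx": 0,"wy": 0,"wz": 0},
])

```text
t: 15.0
eef_pos: [0.627, -0.107, -0.0032]
ee_rot: [1.328, 2.846, 0.0]
force: [0.3, 0.3, 0.3]
grip_width: 0.0295
finger_force: 59.6
```

arm_command([
  {"hand": 1.5,"x": 0,"y": 0,"z": -0.1,"wx": 0,"wy": 0,"wz": 0},
  {"hand": 1.5,"x": 0,"y": 0,"z": -0.1,"wx": 0,"wy": 0,"wz": 0},
  {"hand": 5.5,"x": 0,"y": 0,"z": -0.1,"wx": 0,"wy": 0,"wz": 0},
  {"hand": 5.5,"x": 0,"y": 0,"z": -0.1,"wx": 0,"wy": 0,"wz": 0},
  {"hand": 5.5,"x": 0,"y": 0,"z": -0.1,"wx": 0,"wy": 0,"wz": 0},
  {"hand": 5.5,"x": 0,"y": 0,"z": 0,"wx": 0,"wy": 0,"wz": 0},
  {"hand": 5.5,"x": 0,"y": 0,"z": 3,"wx": 0,"wy": 0,"wz": 0},
  {"hand": 5.5,"x": 0,"y": 0,"z": 7,"wx": 0,"wy": 0,"wz": 0},
  {"hand": 7,"x": 0,"y": 0,"z": 11,"wx": 0,"wy": 0,"wz": 0},
  {"hand": 7,"x": -18.9,"y": 19.9,"z": 11,"wx": 0,"wy": 0,"wz": -0.096},
  {"hand": 7,"x": -18.9,"y": 19.9,"z": 11,"wx": 0,"wy": 0,"wz": -0.096},
  {"hand": 7,"x": -18.9,"y": 19.9,"z": 11,"wx": 0,"wy": 0,"wz": -0.096},
  {"hand": 7,"x": -18.9,"y": 19.9,"z": 11,"wx": 0,"wy": 0,"wz": -0.096},
  {"hand": 7,"x": -18.9,"y": 19.9,"z": 11,"wx": 0,"wy": 0,"wz": -0.096},
  {"hand": 7,"x": -18.9,"y": 19.9,"z": 11,"wx": 0,"wy": 0,"wz": -0.096},
  {"hand": 7,"x": -18.9,"y": 19.9,"z": 11,"wx": 0,"wy": 0,"wz": -0.096},
  {"hand": 7,"x": -18.9,"y": 19.9,"z": 11,"wx": 0,"wy": 0,"wz": -0.096},
  {"hand": 7,"x": -18.9,"y": 19.9,"z": 11,"wx": 0,"wy": 0,"wz": -0.096},
])

```text
t: 16.8
eef_pos: [0.4386, 0.0914, 0.1067]
ee_rot: [1.464, 2.778, 0.0]
force: [1.7, -0.2, 0.2]
grip_width: 0.0702
finger_force: 0.0
```

```bash
python3 w.py .04 w8; python3 -c "
from h import *
A=cam('scene');B=cam('side');a=ctrl.get_image('scene');b=ctrl.get_image('side')
c=near(mask(a,*YEL),(186,208),20);d=near(mask(b,*YEL),(337,207),25)
for C,k in((A,c),(B,d)):
  if k is not None:print(rect(plane(C,k[:,0]+0.,.039)))
if c is not None and d is not None:print(tri(A,cen(c),B,cen(d)))"
```

```text
t 16.8 tcp [0.4386 0.0914 0.1067] yaw y 34.43 tilt [ 1.e-03 -2.e-04 -1.e+00] q [-0.52  0.39  0.28  2.14 -0.18  0.63  0.49] F [ 1.7 -0.2  0.2] w 0.07024295735669175
yel [ 73. 315.] [[ 327.4 -116.8   40. ]] (array([ 326.3, -116.8]), 26.8, 17.9, 77.2)
yel [285. 209.] [[438.5  92.8  40. ]] (array([438.7,  92.8]), 32.6, 17.0, 34.5)
yel [197. 121.] [[339.7 113.8  40. ]] (array([339.7, 113.7]), 32.6, 17.6, 25.7)
(array([ 624.6, -107.6]), 23.0, 20.3, 50.1)
(array([ 624.4, -109.9]), 24.3, 23.1, -41.1)
(array([ 0.62474996, -0.10895942,  0.03812213]), np.float64(0.0011413747916035573))
```

The knob is seated: dab at 38 mm, expected 39. The transformer is at (438.5,92.8) with its axis at 34.5°, and the tool yaw matches. Grasping it.

arm_command([
  {"hand": 7,"x": 0,"y": 0.1,"z": -4,"wx": 0,"wy": 0,"wz": 0},
  {"hand": 7,"x": 0,"y": 0.1,"z": -8,"wx": 0,"wy": 0,"wz": 0},
  {"hand": 7,"x": 0,"y": 0.1,"z": -11,"wx": 0,"wy": 0,"wz": 0},
  {"hand": 7,"x": 0,"y": 0.1,"z": -12.2,"wx": 0,"wy": 0,"wz": 0},
  {"hand": 7,"x": 0,"y": 0.1,"z": -12.2,"wx": 0,"wy": 0,"wz": 0},
  {"hand": 3,"x": 0,"y": 0.1,"z": -12.2,"wx": 0,"wy": 0,"wz": 0},
  {"hand": 3,"x": 0,"y": 0.1,"z": -12.2,"wx": 0,"wy": 0,"wz": 0},
  {"hand": 3,"x": 0,"y": 0.1,"z": -12.2,"wx": 0,"wy": 0,"wz": 0},
  {"hand": 3,"x": 0,"y": 0.1,"z": -12.2,"wx": 0,"wy": 0,"wz": 0},
  {"hand": 3,"x": 0,"y": 0.1,"z": -12.2,"wx": 0,"wy": 0,"wz": 0},
  {"hand": 3,"x": 0,"y": 0.1,"z": -12.2,"wx": 0,"wy": 0,"wz": 0},
])

```text
t: 18.05
eef_pos: [0.4382, 0.0932, -0.0146]
ee_rot: [1.463, 2.779, 0.002]
force: [-0.2, -1.3, 8.3]
grip_width: 0.0489
finger_force: 63.5
```

arm_command([
  {"hand": 3,"x": 0,"y": 0,"z": 2,"wx": 0,"wy": 0,"wz": 0},
  {"hand": 3,"x": 0,"y": 0,"z": 5,"wx": 0,"wy": 0,"wz": 0},
  {"hand": 3,"x": 1,"y": 0,"z": 7,"wx": 0,"wy": 0,"wz": -0.04},
  {"hand": 3,"x": 4,"y": -0.1,"z": 7,"wx": 0,"wy": 0,"wz": -0.14},
  {"hand": 3,"x": 8,"y": -0.2,"z": 7,"wx": 0,"wy": 0,"wz": -0.27},
  {"hand": 3,"x": 12,"y": -0.3,"z": 7,"wx": 0,"wy": 0,"wz": -0.4},
  {"hand": 3,"x": 16,"y": -0.4,"z": 7,"wx": 0,"wy": 0,"wz": -0.53},
  {"hand": 3,"x": 19,"y": -0.5,"z": 7,"wx": 0,"wy": 0,"wz": -0.63},
  {"hand": 3,"x": 20.2,"y": -0.5,"z": 6,"wx": 0,"wy": 0,"wz": -0.67},
  {"hand": 3,"x": 20.2,"y": -0.5,"z": 5,"wx": 0,"wy": 0,"wz": -0.67},
  {"hand": 3,"x": 20.2,"y": -0.5,"z": 5,"wx": 0,"wy": 0,"wz": -0.67},
  {"hand": 3,"x": 20.2,"y": -0.5,"z": 5,"wx": 0,"wy": 0,"wz": -0.67},
  {"hand": 3,"x": 20.2,"y": -0.5,"z": 5,"wx": 0,"wy": 0,"wz": -0.67},
])

```text
t: 19.35
eef_pos: [0.6389, 0.0882, 0.0349]
ee_rot: [-2.295, -2.145, -0.0]
force: [0.5, -0.3, -3.4]
grip_width: 0.049
finger_force: 63.7
```

```bash
python3 w.py .088 w9
```

```text
t 19.35 tcp [0.6389 0.0882 0.0349] yaw y -3.86 tilt [-3.e-04  4.e-04 -1.e+00] q [-0.46  0.75  0.43  1.71 -0.42  0.77  0.11] F [ 0.5 -0.3 -3.4] w 0.04901922580815109
yel [284. 288.] [[639.1  87.3  88. ]] (array([639.1,  87. ]), 33.1, 17.6, -3.8)
```

Square to the bay and centred over it. Lowering 4 cm.

arm_command([
  {"hand": 3,"x": 0,"y": 0,"z": -1,"wx": 0,"wy": 0,"wz": 0},
  {"hand": 3,"x": 0,"y": 0,"z": -2.2,"wx": 0,"wy": 0,"wz": 0},
  {"hand": 3,"x": 0,"y": 0,"z": -3.2,"wx": 0,"wy": 0,"wz": 0},
  {"hand": 3,"x": 0,"y": 0,"z": -3.7,"wx": 0,"wy": 0,"wz": 0},
  {"hand": 3,"x": 0,"y": 0,"z": -3.9,"wx": 0,"wy": 0,"wz": 0},
  {"hand": 3,"x": 0,"y": 0,"z": -4,"wx": 0,"wy": 0,"wz": 0},
  {"hand": 3,"x": 0,"y": 0,"z": -4.05,"wx": 0,"wy": 0,"wz": 0},
  {"hand": 3,"x": 0,"y": 0,"z": -4.05,"wx": 0,"wy": 0,"wz": 0},
])

```text
t: 20.2
eef_pos: [0.6395, 0.088, -0.0055]
ee_rot: [-2.296, -2.144, -0.0]
force: [-3.3, -0.3, 2.3]
grip_width: 0.0493
finger_force: 64.3
```

arm_command([
  {"hand": 7,"x": 0,"y": 0,"z": 0,"wx": 0,"wy": 0,"wz": 0},
  {"hand": 7,"x": 0,"y": 0,"z": 0,"wx": 0,"wy": 0,"wz": 0},
  {"hand": 7,"x": 0,"y": 0,"z": 0,"wx": 0,"wy": 0,"wz": 0},
  {"hand": 7,"x": 0,"y": 0,"z": 0,"wx": 0,"wy": 0,"wz": 0},
  {"hand": 7,"x": 0,"y": 0,"z": 3,"wx": 0,"wy": 0,"wz": 0},
  {"hand": 7,"x": 0,"y": 0,"z": 7,"wx": 0,"wy": 0,"wz": 0},
  {"hand": 7,"x": 0,"y": 0,"z": 11,"wx": 0,"wy": 0,"wz": 0},
  {"hand": 7,"x": -19,"y": -36.3,"z": 11,"wx": 0,"wy": 0,"wz": 1.194},
  {"hand": 7,"x": -19,"y": -36.3,"z": 11,"wx": 0,"wy": 0,"wz": 1.194},
  {"hand": 7,"x": -19,"y": -36.3,"z": 11,"wx": 0,"wy": 0,"wz": 1.194},
  {"hand": 7,"x": -19,"y": -36.3,"z": 11,"wx": 0,"wy": 0,"wz": 1.194},
  {"hand": 7,"x": -19,"y": -36.3,"z": 11,"wx": 0,"wy": 0,"wz": 1.194},
  {"hand": 7,"x": -19,"y": -36.3,"z": 11,"wx": 0,"wy": 0,"wz": 1.194},
  {"hand": 7,"x": -19,"y": -36.3,"z": 11,"wx": 0,"wy": 0,"wz": 1.194},
  {"hand": 7,"x": -19,"y": -36.3,"z": 11,"wx": 0,"wy": 0,"wz": 1.194},
  {"hand": 7,"x": -19,"y": -36.3,"z": 11,"wx": 0,"wy": 0,"wz": 1.194},
  {"hand": 7,"x": -19,"y": -36.3,"z": 11,"wx": 0,"wy": 0,"wz": 1.194},
  {"hand": 7,"x": -19,"y": -36.3,"z": 11,"wx": 0,"wy": 0,"wz": 1.194},
  {"hand": 7,"x": -19,"y": -36.3,"z": 11,"wx": 0,"wy": 0,"wz": 1.194},
  {"hand": 7,"x": -19,"y": -36.3,"z": 11,"wx": 0,"wy": 0,"wz": 1.194},
])

```text
t: 22.2
eef_pos: [0.4507, -0.273, 0.1039]
ee_rot: [0.689, 3.065, 0.001]
force: [0.3, 0.3, 0.8]
grip_width: 0.0702
finger_force: 0.0
```

```bash
python3 w.py .028 w10; python3 -c "
from h import *
A=cam('scene');B=cam('side');a=ctrl.get_image('scene');b=ctrl.get_image('side')
c=near(mask(a,*YEL),(247,262),20);d=near(mask(b,*YEL),(289,162),25)
for C,k in((A,c),(B,d)):
  if k is not None:print(rect(plane(C,k[:,0]+0.,.049)))
if c is not None and d is not None:print(tri(A,cen(c),B,cen(d)))"
```

```text
t 22.2 tcp [ 0.4507 -0.273   0.1039] yaw y 64.68 tilt [ 1.e-04  4.e-04 -1.e+00] q [ 0.38  0.48  0.11  1.95 -0.08  0.71  1.67] F [0.3 0.3 0.8] w 0.07015674185966113
yel [517. 298.] [[638.6 -99.9  28. ]] (array([638.9, -99.8]), 25.3, 24.9, -59.9)
yel [284. 209.] [[ 451.5 -274.1   28. ]] (array([ 451.8, -274.2]), 37.1, 22.7, -25.3)
yel [ 72. 238.] [[ 392.2 -465.4   28. ]] (array([ 392.3, -469.9]), 180.5, 69.1, 13.1)
(array([637.5,  87.1]), 32.6, 18.3, -3.9)
(array([639. ,  85.4]), 32.6, 19.2, -3.0)
(array([0.63858262, 0.08675412, 0.04885179]), np.float64(0.0016023521235330788))
```

The transformer is seated, dab at 48.9 mm. The box is at (451.6,-274.2) with its long axis at -25.3°, and the yaw fits. Grasping it.

arm_command([
  {"hand": 7,"x": 0,"y": 0.1,"z": -4,"wx": 0,"wy": 0,"wz": 0},
  {"hand": 7,"x": 0,"y": 0.1,"z": -8,"wx": 0,"wy": 0,"wz": 0},
  {"hand": 7,"x": 0,"y": 0.1,"z": -11,"wx": 0,"wy": 0,"wz": 0},
  {"hand": 7,"x": 0,"y": 0.1,"z": -12,"wx": 0,"wy": 0,"wz": 0},
  {"hand": 7,"x": 0,"y": 0.1,"z": -12,"wx": 0,"wy": 0,"wz": 0},
  {"hand": 2,"x": 0,"y": 0.1,"z": -12,"wx": 0,"wy": 0,"wz": 0},
  {"hand": 2,"x": 0,"y": 0.1,"z": -12,"wx": 0,"wy": 0,"wz": 0},
  {"hand": 2,"x": 0,"y": 0.1,"z": -12,"wx": 0,"wy": 0,"wz": 0},
  {"hand": 2,"x": 0,"y": 0.1,"z": -12,"wx": 0,"wy": 0,"wz": 0},
  {"hand": 2,"x": 0,"y": 0.1,"z": -12,"wx": 0,"wy": 0,"wz": 0},
  {"hand": 2,"x": 0,"y": 0.1,"z": -12,"wx": 0,"wy": 0,"wz": 0},
  {"hand": 2,"x": 0,"y": 0.1,"z": -12,"wx": 0,"wy": 0,"wz": 0},
])

```text
t: 23.55
eef_pos: [0.4506, -0.2744, -0.0142]
ee_rot: [0.693, 3.061, -0.001]
force: [-1.7, 1.6, 8.1]
grip_width: 0.0342
finger_force: 60.0
```

arm_command([
  {"hand": 2,"x": 0,"y": 0,"z": 2,"wx": 0,"wy": 0,"wz": 0},
  {"hand": 2,"x": 0,"y": 0,"z": 5,"wx": 0,"wy": 0,"wz": 0},
  {"hand": 2,"x": 1,"y": 1.5,"z": 7.5,"wx": 0,"wy": 0,"wz": 0.02},
  {"hand": 2,"x": 3,"y": 4.5,"z": 8,"wx": 0,"wy": 0,"wz": 0.06},
  {"hand": 2,"x": 5.2,"y": 7.8,"z": 8,"wx": 0,"wy": 0,"wz": 0.11},
  {"hand": 2,"x": 7.5,"y": 11.1,"z": 8,"wx": 0,"wy": 0,"wz": 0.16},
  {"hand": 2,"x": 9.8,"y": 14.4,"z": 8,"wx": 0,"wy": 0,"wz": 0.21},
  {"hand": 2,"x": 12.1,"y": 17.7,"z": 8,"wx": 0,"wy": 0,"wz": 0.26},
  {"hand": 2,"x": 14.4,"y": 21,"z": 8,"wx": 0,"wy": 0,"wz": 0.31},
  {"hand": 2,"x": 16.7,"y": 24.3,"z": 8,"wx": 0,"wy": 0,"wz": 0.35},
  {"hand": 2,"x": 18.2,"y": 26.5,"z": 7,"wx": 0,"wy": 0,"wz": 0.375},
  {"hand": 2,"x": 18.2,"y": 26.5,"z": 5,"wx": 0,"wy": 0,"wz": 0.375},
  {"hand": 2,"x": 18.2,"y": 26.5,"z": 5,"wx": 0,"wy": 0,"wz": 0.375},
  {"hand": 2,"x": 18.2,"y": 26.5,"z": 5,"wx": 0,"wy": 0,"wz": 0.375},
  {"hand": 2,"x": 18.2,"y": 26.5,"z": 5,"wx": 0,"wy": 0,"wz": 0.375},
])

```text
t: 25.05
eef_pos: [0.6319, -0.01, 0.0353]
ee_rot: [0.112, 3.138, -0.001]
force: [-0.6, 0.2, -1.2]
grip_width: 0.0342
finger_force: 60.4
```

```bash
python3 w.py .075 w11
```

```text
t 25.05 tcp [ 0.6319 -0.01    0.0353] yaw y 85.91 tilt [ 1.3e-03 -5.0e-04 -1.0e+00] q [-0.08  0.69  0.03  1.74 -0.03  0.71  1.47] F [-0.6  0.2 -1.2] w 0.034164980209724284
yel [284. 275.] [[633.6 -10.3  75. ]] (array([634.5, -10.3]), 37.5, 23.4, -4.2)
yel [449. 251.] [[626.3  73.2  75. ]] (array([626.8,  73.2]), 27.4, 14.9, -2.8)
yel [429. 211.] [[604.5  61.3  75. ]] (array([616.8,  60.1]), 77.4, 66.7, -4.1)
```

Over the centre of the grey bay and aligned at -4.2°. Lowering.

arm_command([
  {"hand": 2,"x": 0,"y": 0,"z": -1,"wx": 0,"wy": 0,"wz": 0},
  {"hand": 2,"x": 0,"y": 0,"z": -2.2,"wx": 0,"wy": 0,"wz": 0},
  {"hand": 2,"x": 0,"y": 0,"z": -3.2,"wx": 0,"wy": 0,"wz": 0},
  {"hand": 2,"x": 0,"y": 0,"z": -3.7,"wx": 0,"wy": 0,"wz": 0},
  {"hand": 2,"x": 0,"y": 0,"z": -3.9,"wx": 0,"wy": 0,"wz": 0},
  {"hand": 2,"x": 0,"y": 0,"z": -4,"wx": 0,"wy": 0,"wz": 0},
  {"hand": 2,"x": 0,"y": 0,"z": -4,"wx": 0,"wy": 0,"wz": 0},
  {"hand": 2,"x": 0,"y": 0,"z": -4,"wx": 0,"wy": 0,"wz": 0},
])

```text
t: 25.9
eef_pos: [0.6307, -0.0089, -0.0052]
ee_rot: [-0.11, -3.138, 0.0]
force: [-7.7, 0.3, 15.4]
grip_width: 0.0344
finger_force: 62.2
```

The upward force is 15 N, with -7.7 N in x. Before releasing I'll ease up 1 mm and check.

arm_command([
  {"hand": 2,"x": 0,"y": 0,"z": 0.1,"wx": 0,"wy": 0,"wz": 0},
  {"hand": 2,"x": 0,"y": 0,"z": 0.1,"wx": 0,"wy": 0,"wz": 0},
])

```text
t: 26.1
eef_pos: [0.6317, -0.0088, -0.0051]
ee_rot: [0.11, 3.139, -0.0]
force: [-0.3, 0.7, 0.1]
grip_width: 0.0341
finger_force: 60.4
```

```bash
python3 w.py .037 w12; python3 -c "
from h import *
a=ctrl.get_image('scene');b=ctrl.get_image('side');cv2.imwrite('pics/c12.png',np.hstack([cv2.resize(a[170:310,140:280],(400,400)),cv2.resize(b[130:270,260:400],(400,400))]))"
```

```text
t 26.1 tcp [ 0.6317 -0.0088 -0.0051] yaw y 86.0 tilt [ 2.e-04 -0.e+00 -1.e+00] q [-0.08  0.74  0.03  1.76 -0.03  0.64  1.47] F [-0.3  0.7  0.1] w 0.03411331693890775
yel [492. 288.] [[647.7  98.2  37. ]] (array([648.7,  98.2]), 36.3, 19.7, -3.1)
yel [ 90. 279.] [[ 628.1 -108.8   37. ]] (array([ 628.2, -108.8]), 23.8, 23.8, 87.3)
yel [284. 275.] [[632.1  -9.   37. ]] (array([633. ,  -9.1]), 36.8, 22.9, -4.3)
yel [458. 213.] [[605.5  75.7  37. ]] (array([631.2,  76.2]), 96.7, 83.6, -4.0)
```

View pics/c12.png

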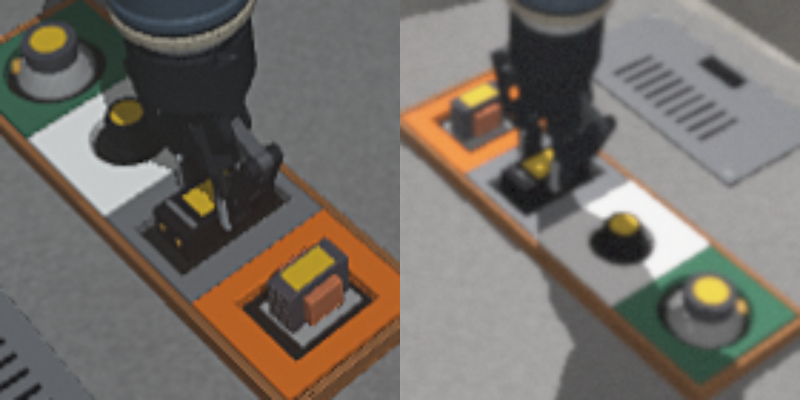

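The box lies level inside the grey recess at scene crop (205,200), and the other three parts sit in their bays. Releasing, retreating and verifying.

arm_command([
  {"hand": 5.5,"x": 0,"y": 0,"z": 0,"wx": 0,"wy": 0,"wz": 0},
  {"hand": 5.5,"x": 0,"y": 0,"z": 0,"wx": 0,"wy": 0,"wz": 0},
  {"hand": 5.5,"x": 0,"y": 0,"z": 0,"wx": 0,"wy": 0,"wz": 0},
  {"hand": 5.5,"x": 0,"y": 0,"z": 0,"wx": 0,"wy": 0,"wz": 0},
  {"hand": 5.5,"x": 0,"y": 0,"z": 3,"wx": 0,"wy": 0,"wz": 0},
  {"hand": 5.5,"x": 0,"y": 0,"z": 7,"wx": 0,"wy": 0,"wz": 0},
  {"hand": 5.5,"x": 0,"y": 0,"z": 11,"wx": 0,"wy": 0,"wz": 0},
  {"hand": 5.5,"x": 0,"y": 0,"z": 15,"wx": 0,"wy": 0,"wz": 0},
  {"hand": 5.5,"x": -14,"y": 0,"z": 18,"wx": 0,"wy": 0,"wz": 0},
  {"hand": 5.5,"x": -14,"y": 0,"z": 18,"wx": 0,"wy": 0,"wz": 0},
  {"hand": 5.5,"x": -14,"y": 0,"z": 18,"wx": 0,"wy": 0,"wz": 0},
  {"hand": 5.5,"x": -14,"y": 0,"z": 18,"wx": 0,"wy": 0,"wz": 0},
  {"hand": 5.5,"x": -14,"y": 0,"z": 18,"wx": 0,"wy": 0,"wz": 0},
])

```text
t: 27.55
eef_pos: [0.4916, -0.0088, 0.1758]
ee_rot: [0.109, 3.138, 0.0]
force: [-0.6, 0.6, 0.0]
grip_width: 0.055
finger_force: 0.0
```

```bash
python3 -c "
from h import *
A=cam('scene');B=cam('side');a=ctrl.get_image('scene');b=ctrl.get_image('side')
for n,p,q in(('sp',(158,186),(367,230)),('kn',(186,208),(337,207)),('box',(215,238),(313,185)),('tr',(247,262),(289,164))):
  c=near(mask(a,*YEL),p,15);d=near(mask(b,*YEL),q,15)
  print(n,c is not None and d is not None and tri(A,cen(c),B,cen(d)))
cv2.imwrite('pics/end.png',np.hstack([cv2.resize(a[120:350,90:430],(500,338)),cv2.resize(b[110:280,260:410],(298,338))]))"
```

```text
sp (array([ 0.61961825, -0.20597891,  0.04298098]), np.float64(0.0006326066742650225))
kn (array([ 0.62479188, -0.10898346,  0.0381426 ]), np.float64(0.0012418726179577871))
box (array([ 0.63096842, -0.01074324,  0.03654547]), np.float64(0.001950934167804273))
tr (array([0.6386155 , 0.08658463, 0.0487207 ]), np.float64(0.0021919037541530038))
```

View pics/end.png

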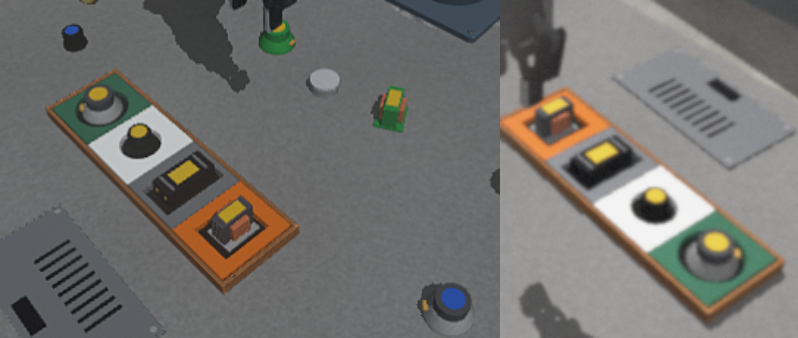

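All four parts lie flat in their bays: crop (100,100), (138,140), (185,182) and (233,222). Their dab heights are right to within 1 mm, and the blue and green pieces are untouched. Handing in.

```bash
python3 -c "
from workcell import ctrl
print(ctrl.sign_off())"
```

```text
the job is handed in; nothing more can be done
None
```

The speaker, knob, transformer and battery box each lie flat in their own bays, the blue-dab and green pieces were left where they were, and the job was handed in at about 28 s.

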